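Lay the tall carton down in its taped place

ROBOT

A 6-joint arm with a two-finger parallel gripper is mounted at the origin on the work surface. World frame = base frame: x ahead of the robot, y to its left, z up, the work surface at z = 0. Lengths are in mm, angles in rad, forces in N, time in s.
With the tool pointing down it reaches from about 275 to 750 mm from the base axis. Payload 10.2 kg.
Tool frame: the origin (TCP) lies at the very end of the fingers, on their centre line; the grasp point (between the pads) lies 19 mm behind it; z points along the fingers, x is the direction in which the jaws open and shut, and the axes are right-handed (so a half turn about z gives the same grasp; the last joint's range is limited). The gripper opens to 85 mm and grips with 20 to 120 N. Pads are 22 mm wide; open, the fingers measure 114 mm over their backs; the gripper's body (76 mm by 85 mm) begins 54 mm behind the grasp point. The pads swing forward as they close: fully open they stand 13 mm farther back than shut.
Start: joints at [1.006, 0.313, 1.498, -0, 1.331, -0.223], TCP at [175.984, 494.632, 231.294] pointing down, gripper open.
Joint ranges: [-2.94, 2.94], [-0.97, 2.17], [0.19, 2.56], [-1.23, 4.37], [0.02, 3.11], [-2.88, 2.88]. Speed limits (rad/s): [2.39, 2.39, 3.01, 3.14, 3.14, 3.14].

INTERFACE

Orientations are given as a unit quaternion [w, x, y, z].
In Python, from rig import ctrl, cams gives the robot as it stands.
- The arm moves only by the tool play_rows, never from a script. Its argument "steps" is a list of rows, each a list of 2 entries, a list of its own where there are three numbers: the shift along the tool's x, y, z normalised to -1 to 1, where 1 is 0.75 m, then the turn, a rotation vector about the tool's x, y, z normalised to -1 to 1, where 1 is 45 degrees. A call has 1 to 20 rows; each row shifts and turns the commanded pose from where the row before left it, along the tool's axes as they then stand; what a row does not reach is not made up. A row lasts 1/10 s, in which the tool goes at most 50 mm and 8.59 degrees, less where a joint would pass 70% of its speed; a pose out of reach is approached as far as the arm can. A call with a number of a shift or a turn outside -1 to 1 is refused whole. A call with a gripper value outside its range is refused whole. "grip" is the closure, from 0 (fully open) to 1 (shut), set as the call begins (left out, the last holds). The fingers move at their own pace and stop on an object; "squeeze" is the grip in N (left out, the last holds). Time passes only in rows, so rows that do not move let the fingers close. It gives the time, the measured TCP pose, the force and the opening at its end, in the units of the state.
- ctrl.sense(): the state, without advancing time (a new reading comes with each control period).
- cams.capture(name): name is "scene" or "side" or "wrist"; returns the picture (384x512x3 uint8, red, green, blue); there is no depth.
- cams.camera_info(name): a dict with "fx", "fy", "cx", "cy" (pixels), "xyz" and "attitude" of the camera in the world. Camera axes: x right, y up, looking along -z (the intrinsics and any distortion apply to the point x, -y, -z); pixel columns grow to the right and rows downward; lengths in mm; the calibration is good to about 2 mm. A picture is of the moment at which its call begins: read the wrist's pose just before it. camera_info takes no time and is no camera call; for the wrist camera it gives the pose at the moment of the call.
- ctrl.finish_job(): hands the job in, once; it reports no verdict.
Trained networks look in the newest picture that a camera, given by its name, has taken for a name from the list of things; names that differ only in an ending like _2 or _b are one class to them, and where a whole thing is asked for, a point or a joint stands for the part that bears it (a point fixed in the world has none). Each returns a list of dicts, best first, with "p" (0 to 1); they miss things now and then, are a little off and sometimes report something else, mostly with a low value. They report only what shows in the picture. A call takes as long as a camera call.
- cams.search_frame(camera, thing): "rect" ([centre column, centre row, width, height] in pixels, round what is visible of it).
- cams.tip_of(camera, thing): "pixel" ([column, row] in pixels: a listed point, or the origin of a listed thing).
The state is a dict: "time_s": time; "joints": joint angles; "dq": joint speeds; "tau": joint torques, N m; "eef_pos": TCP position; "ee_rot": TCP orientation; "force": force on the tool from outside, world axes, zero at the start; "wrist_torque": the same for the moment, N m; "grip_width": opening from 0.0 (shut) to 1.0 (fully open).
Only numpy, scipy, OpenCV 4.12 (cv2) and the standard library are available. Lean on these libraries where they do the work, as an engineer would, in place of code of your own. Each camera call takes 0.05 s, during which the arm holds its last target.

TASK

Clear the weighing bench: without picking it up, push the tall cardboard carton, still standing, until its whole foot stands inside the near end of the black taped rectangle next to it, then push it near the top so that it topples over along the rectangle's length. It must land lying flat on a broad face within the rectangle, with nothing sticking out past the tape. Leave everything else where it stands.

Things in the scene. Friction and masses are not known exactly. Their poses are not given: they have to be found in the camera images.
- carton: the taller of the two cardboard cartons, 85 mm wide (x) x 50 mm thick (y) x 150 mm tall (z), 0.2 to 0.42 kg, loose; origin at the centre of its underside. Starts standing off one short end of the rectangle (either end), a broad face towards it within 0.12 rad, 155 to 195 mm centre to centre. It slides when pushed low and tips about its lower edge when pushed near the top
- carton_mid (a point): centre of the tall carton, half-way up (75 mm above its underside)
- corner0 (a point): corner of the tall carton's outline, half-way through its thickness: x -42.5 mm, at the foot
- corner1 (a point): the same: x +42.5 mm, at the foot
- corner2 (a point): the same: x +42.5 mm, at the top
- corner3 (a point): the same: x -42.5 mm, at the top
- zone (a point): centre of the rectangle outlined with 12 mm black tape on the white bench paper; fixed, flush with the bench (paper and tape can be ignored as obstacles). Its y runs along the rectangle's length, its x across. Outer edges of the tape: +-127 mm along y, +-77 mm along x; inner edges +-115 mm and +-65 mm. z up
- short_carton: the short carton of the same cardboard, 85 x 50 x 85 mm tall, standing off the other end of the rectangle; origin under its centre; leave alone
- bottle: clear plastic bottle with blue cap, 72 mm across, 150 mm tall, beyond the rectangle's far long side; origin under its centre; leave alone
- beaker: glass beaker, 68 mm across, 85 mm tall, beyond the far long side; origin under its centre; leave alone
- cylinder: measuring cylinder on a 66 mm round foot, 160 mm tall, beyond the far long side; origin under its centre; leave alone
- dish: white porcelain dish, 84 mm across, 22 mm high, on the robot's side of the rectangle; origin under its centre; leave alone
- tip_rack: grey pipette-tip rack, 75 x 110 x 47 mm tall, on the robot's side of the rectangle; origin under its centre; leave alone

How it is judged:
By the outcome, as a careful person would: the job done as asked, in the order asked, and still so for the second after the job is handed in, with the robot touching nothing.
It also fails if it takes over 42 s, if anything falls off the work surface, if the arm or the gripper's body presses on something with over 40 N, if the wrist force passes 120 N, or if a joint passes its speed limit or range.

## Working session

There is one attempt and no reset: what is moved stays moved. The work goes in short steps, Python scripts to look and compute and a tool call to move; the robot and the scene stay as the last step left them, time stands still between calls to the robot, and variables do not carry over. Pictures are saved under pics/ and viewed, and the job is handed in when it is done.

Besides the shell and the picture viewer there is one more tool, called after "Request:" by a JSON object that holds its "api" and its "payload". play_rows: Moves the arm, as the interface text tells. Its arguments: {"type":"object","properties":{"steps":{"type":"array"},"grip":{"type":"number"},"squeeze":{"type":"number"}},"required":["steps"]}

```bash
ls; mkdir -p pics; cat > h.py <<'E'
import numpy as np, cv2
from rig import ctrl, cams
from scipy.spatial.transform import Rotation as R
def snap(n,f):
    im=cams.capture(n); cv2.imwrite('pics/'+f+'.png',im[:,:,::-1]); return im
def Rm(q): return R.from_quat([q[1],q[2],q[3],q[0]]).as_matrix()
def K(n):
    i=cams.camera_info(n); a=np.array(i['attitude'],float)
    M=Rm(a) if a.shape==(4,) else a
    return i,M,np.array(i['xyz'],float)
def ray(n,px):
    i,M,c=K(n)
    d=M@np.array([(px[0]-i['cx'])/i['fx'],-(px[1]-i['cy'])/i['fy'],-1.])
    return c,d
def onz(n,px,z):
    c,d=ray(n,px); return c+d*(z-c[2])/d[2]
def proj(n,P):
    i,M,c=K(n); P=np.atleast_2d(P).astype(float); q=(P-c)@M
    return np.c_[i['cx']+i['fx']*q[:,0]/-q[:,2], i['cy']-i['fy']*q[:,1]/-q[:,2]]
E
python3 - <<'E'
from h import *
for n in('scene','side','wrist'):
    print(cams.camera_info(n)); snap(n,n+'0')
print(ctrl.sense())
for n in('scene','side'):
    for t in('zone','carton_mid','corner0','corner1','corner2','corner3','carton','short_carton','bottle','beaker','cylinder','dish','tip_rack'):
        r=cams.tip_of(n,t)[:2]; print(n,t,[(np.round(x['pixel'],1),round(x['p'],2)) for x in r], [np.round(onz(n,x['pixel'],{'carton_mid':75,'corner2':150,'corner3':150}.get(t,0)),0) for x in r])
E
```

```text
pics
{'fx': 354.037320878674, 'fy': 354.037320878674, 'cx': 253.12358655209715, 'cy': 195.4626465431718, 'xyz': array([1052.72889481, -118.4419922 ,  527.11581579]), 'attitude': array([0.72194035, 0.3462263 , 0.2649044 , 0.53735942])}
{'fx': 397.31942938635524, 'fy': 397.31942938635524, 'cx': 251.73157635083032, 'cy': 193.93614694931497, 'xyz': array([ 415.28102077, -458.90300958,  588.34504017]), 'attitude': array([ 0.90435373,  0.38514654, -0.06736032, -0.17108201])}
{'fx': 315.63838137796375, 'fy': 315.63838137796375, 'cx': 257.80808217330775, 'cy': 192.83392886138503, 'xyz': array([106.03089439, 519.10952962, 373.20408094]), 'attitude': array([ 0.80855592, -0.1194756 , -0.08396248,  0.57001158])}
{'time_s': 0.15, 'joints': array([ 1.00561768e+00,  3.13354872e-01,  1.49825448e+00, -3.45265502e-06,
        1.33099013e+00, -2.23425899e-01]), 'dq': array([-1.71478048e-04,  1.10003952e-03, -4.28130462e-03, -2.04691191e-03,
       -9.71413199e-05, -2.06867359e-03]), 'tau': array([ 2.29341182e-03, -4.12362564e+01, -2.59796280e+01, -1.85678705e-04,
        3.15820573e-03,  9.06595332e-07
[... 2268 characters left out ...]
 ]), 0.7)] [array([572., 239., 150.]), array([490., 219., 150.])]
side carton [(array([196.8, 175. ]), 0.65)] [array([538., 215.,   0.])]
side short_carton [(array([292.7, 300.1]), 0.94)] [array([ 602., -151.,    0.])]
side bottle [(array([264.8, 169.6]), 0.76), (array([235.2, 230.4]), 0.52)] [array([687., 175.,   0.]), array([563.,  28.,   0.])]
side beaker [] []
side cylinder [(array([322.3, 235.6]), 0.82), (array([202.3, 113. ]), 0.45)] [array([714., -46.,   0.]), array([620., 456.,   0.])]
side dish [(array([161.5, 231.3]), 0.59)] [array([429.,  79.,   0.])]
side tip_rack [(array([191.5, 283.3]), 0.64), (array([238.1, 226.8]), 0.38)] [array([453., -57.,   0.]), array([572.,  35.,   0.])]
```

View pics/scene0.png

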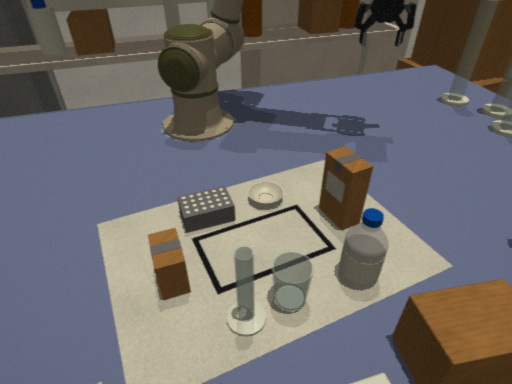

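View pics/side0.png

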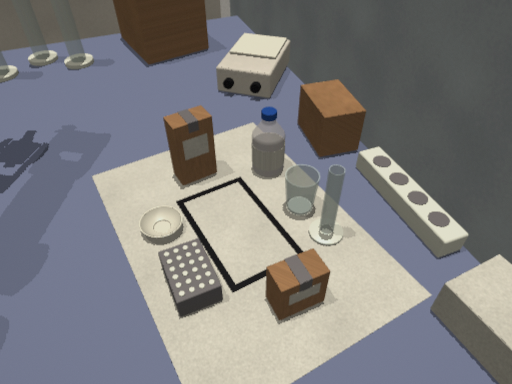

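View pics/wrist0.png

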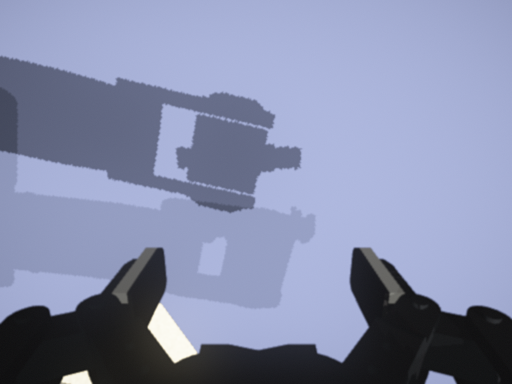

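Both views show the tall carton off the left (+y) end of the rectangle: scene about (343,190), side about (192,147). The short carton is off the other end. Next I fit the tape and the carton precisely.

```bash
cat > fit.py <<'E'
from h import *
from scipy.optimize import least_squares
def tape(n,im,c0=(566,36)):
    i,M,c=K(n)
    H,W=im.shape[:2]; S=2.0 # warp to world-plane grid 0.5mm? -> px per mm
    xs=np.arange(c0[0]-170,c0[0]+170,1/S); ys=np.arange(c0[1]-170,c0[1]+170,1/S)
    X,Y=np.meshgrid(xs,ys); P=proj(n,np.c_[X.ravel(),Y.ravel(),0*X.ravel()]).reshape(X.shape+(2,)).astype(np.float32)
    w=cv2.remap(im,P[...,0],P[...,1],cv2.INTER_LINEAR)
    g=w.max(axis=2).astype(np.float32)
    return g,w,xs,ys
def model(p,u): # zone local-> world
    c,s=np.cos(p[2]),np.sin(p[2]); return np.c_[p[0]+c*u[:,0]-s*u[:,1],p[1]+s*u[:,0]+c*u[:,1]]
def zonefit(n,im,p0):
    g,w,xs,ys=tape(n,im)
    g=cv2.GaussianBlur(g,(0,0),3)
    t=np.linspace(-1,1,120)
    L=[];W=[]
    for d,sg in((0,1),(18,-1),(-18,-1)):
        a=71+d*.0;  # tape centreline
        for off in [d]:
            L+= [np.c_[(71+off)*np.ones(120),t*110],np.c_[-(71+off)*np.ones(120),t*110],np.c_[t*60,(121+off)*np.ones(120)],np.c_[t*60,-(121+off)*np.ones(120)]]
        W+=[sg*(1 if sg>0 else .5)]*480
    L=np.vstack(L);W=np.array(W)
    def cost(p):
        q=model(p,L); mx=((q[:,0]-xs[0])*2).astype(np.float32)[None]; my=((q[:,1]-ys[0])*2).astype(np.float32)[None]
        v=cv2.remap(g,mx,my,cv2.INTER_LINEAR)[0]; return np.sum(np.clip(v,0,140)*W)/480
    from scipy.optimize import minimize
    r=minimize(cost,p0,method='Nelder-Mead',options=dict(initial_simplex=[p0,np.add(p0,[12,0,0]),np.add(p0,[0,12,0]),np.add(p0,[0,0,.1])]))
    return r.x,r.fun,w
E
python3 - <<'E'
from fit import *
for n in('scene','side'):
    im=cv2.imread('pics/%s0.png'%n)
    x,f,w=zonefit(n,im,[566,36,0.16]); print(n,x,f)
    q=model(x,np.array([[77,127],[-77,127],[-77,-127],[77,-127]]))
    up=cv2.resize(im,None,fx=1.5,fy=1.5)
    pp=(proj(n,np.c_[q,[0]*4])+.5)*1.5-.5
    cv2.polylines(up,[np.int32(pp.round())],True,(0,0,255),1)
    cv2.imwrite('pics/zf_%s.png'%n,up)
    # carton crop
    c=(343,187) if n=='scene' else (192,147)
    cr=im[c[1]-60:c[1]+60,c[0]-60:c[0]+60]; cv2.imwrite('pics/cc_%s.png'%n,cv2.resize(cr,(600,600),interpolation=cv2.INTER_CUBIC))
E
```

```text
scene [5.67820260e+02 3.75652921e+01 1.52714005e-01] -104.95094434817632
side [5.68931040e+02 3.72165351e+01 1.46531318e-01] -95.7415620247523
```

View pics/zf_side.png

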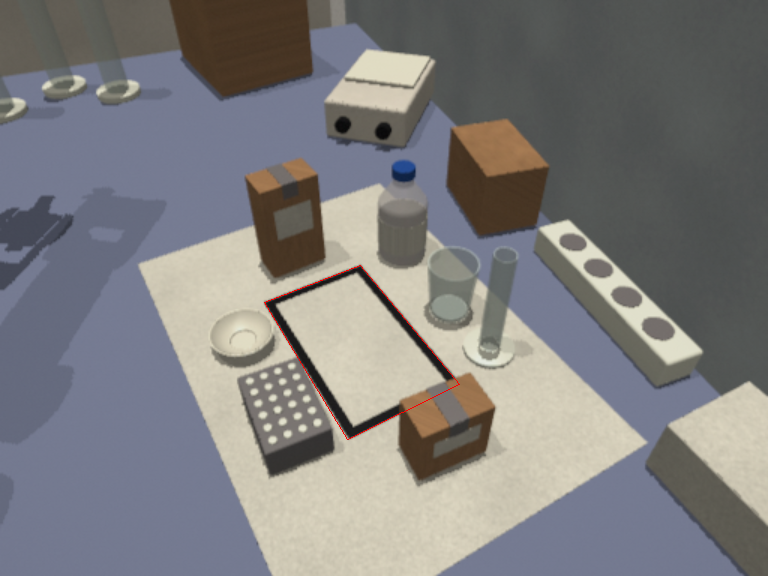

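View pics/cc_scene.png

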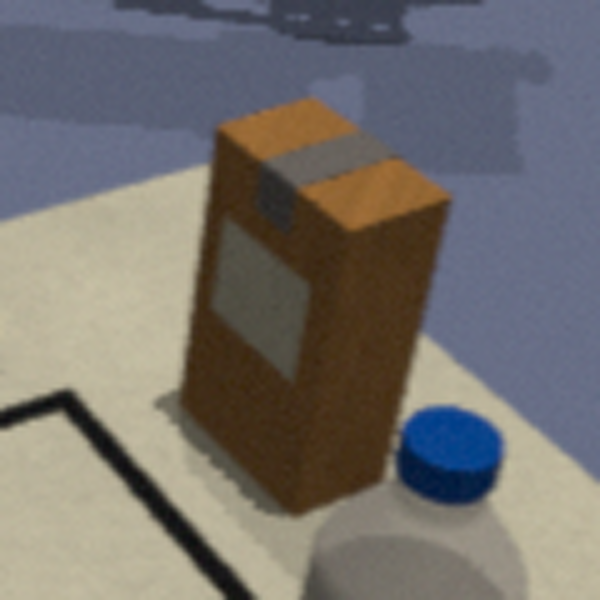

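View pics/cc_side.png

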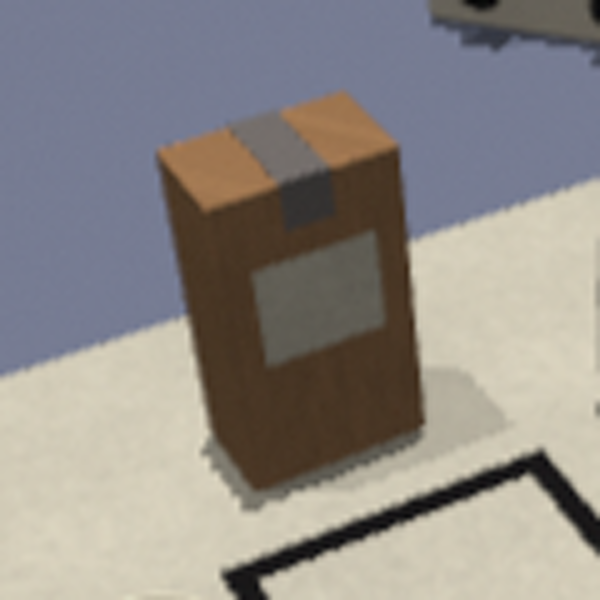

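The side overlay matches the tape outline. The two fits agree to about 1 mm: zone ≈ (568.4, 37.4), yaw 0.15. Now I fit the carton's pose from its corner pixels in both crops.

```bash
cat > cfit.py <<'E'
from h import *
from scipy.optimize import least_squares
Z=np.array([568.4,37.4,0.150])
def box(p,hgt=150):
    c,s=np.cos(p[2]),np.sin(p[2]); o=[]
    for z in(0,hgt):
        for a,b in((42.5,25),(-42.5,25),(-42.5,-25),(42.5,-25)): o.append([p[0]+c*a-s*b,p[1]+s*a+c*b,z])
    return np.array(o)
def brown(im,seed,r=75):  # im BGR
    h=cv2.cvtColor(im,cv2.COLOR_BGR2HSV); m=((h[...,0]<20)&(h[...,1]>105)&(h[...,2]>30)).astype(np.uint8)
    m=cv2.morphologyEx(m,cv2.MORPH_CLOSE,np.ones((5,5)));m=cv2.morphologyEx(m,cv2.MORPH_OPEN,np.ones((3,3)))
    n,l,st,ce=cv2.connectedComponentsWithStats(m)
    k=min(range(1,n),key=lambda i:1e9 if st[i,4]<300 else np.hypot(*(ce[i]-seed)))
    cs,_=cv2.findContours((l==k).astype(np.uint8),cv2.RETR_EXTERNAL,cv2.CHAIN_APPROX_NONE)
    return cv2.convexHull(max(cs,key=cv2.contourArea))[:,0,:].astype(float)
def silh(ims,p0,boxf=box,skip=()):
    from scipy.optimize import minimize
    hs={}
    for n,im in ims.items():
        seed=proj(n,boxf(p0).mean(0))[0]; hs[n]=brown(im,seed)
    def rast(poly):
        m=np.zeros((384*2,512*2),np.uint8); cv2.fillConvexPoly(m,np.int32(np.round((poly*2+.5)*16)),1,shift=4); return m
    ref={n:rast(h) for n,h in hs.items()}
    def cost(p):
        t=0
        for n in ref:
            q=cv2.convexHull(proj(n,boxf(p)).astype(np.float32))[:,0]
            t+=np.sum(rast(q)!=ref[n])/ref[n].sum()
        return t
    p0=np.array(p0,float)
    best=None
    for s in(1,-1):
        r=minimize(cost,p0,method='Nelder-Mead',options=dict(initial_simplex=[p0,p0+[8*s,0,0],p0+[0,8*s,0],p0+[0,0,.1*s]],xatol=.05,fatol=1e-4))
        if best is None or r.fun<best.fun: best=r
    return best.x,best.fun,hs
def zl(p):
    d=np.array(p[:2])-Z[:2]; c,s=np.cos(Z[2]),np.sin(Z[2]); return np.array([c*d[0]+s*d[1],-s*d[0]+c*d[1],p[2]-Z[2]])
E
python3 - <<'E'
from cfit import *
ims={n:cv2.imread('pics/%s0.png'%n) for n in('scene','side')}
for s in(('scene',),('side',),('scene','side')):
    x,f,hs=silh({n:ims[n] for n in s},[540,217,.15]); print(s,x,f,zl(x))
# manual corners
man={'scene':((283,127),[(218,130),(315,98),(450,200),(348,232),(182,403),(298,516)],[6,5,4,7,2,3]),
'side':((132,87),[(158,152),(345,92),(400,148),(205,212),(258,490),(423,430)],[5,4,7,6,2,3])}
def res(p):
    o=[]
    for n,(o0,c,idx) in man.items():
        o.append((proj(n,box(p))[idx]-(np.array(o0)+(np.array(c)+.5)/5-.5)).ravel())
    return np.concatenate(o)
r=least_squares(res,[540,217,.15]); print(r.x,np.abs(r.fun).max(),r.fun.round(1)); print(zl(r.x))
for n in ims:
    up=cv2.resize(ims[n],None,fx=1.5,fy=1.5)
    for h in(hs[n],): cv2.polylines(up,[np.int32(h*1.5)],True,(0,255,0),1)
    cv2.polylines(up,[np.int32(cv2.convexHull(proj(n,box(x)).astype(np.float32))*1.5)],True,(0,0,255),1)
    cv2.imwrite('pics/cf_%s.png'%n,up)
# neighbors top check
print(ctrl.sense()['time_s'])
E
```

```text
('scene',) [5.35386332e+02 2.25687236e+02 5.99970500e-02] 0.034597682907475 [-4.50566759e+00  1.91106474e+02 -9.00029500e-02]
('side',) [5.36200207e+02 2.24585324e+02 4.21824102e-03] 0.04995822890559733 [-3.86559895e+00  1.89895312e+02 -1.45781759e-01]
('scene', 'side') [5.36469743e+02 2.24940673e+02 3.58577126e-02] 0.09599205653131931 [-3.54598708e+00  1.90206392e+02 -1.14142287e-01]
[5.37014469e+02 2.25295415e+02 1.72463462e-01] 1.373246537047578 [-0.7 -0.9 -0.2 -0.3  0.8 -0.5  0.2 -0.1 -1.1  0.8 -1.4  1.4 -0.6 -1.1
  0.3 -1.   0.2 -1.  -0.3 -0.9 -0.7  0.7  0.9 -0.6]
[-2.95436532e+00  1.90475748e+02  2.24634619e-02]
1.45
```

```bash
python3 - <<'E'
from cfit import *
o=[]
for n,c in(('scene',(343,187)),('side',(192,147))):
    im=cv2.imread('pics/%s0.png'%n); cr=cv2.resize(im[c[1]-60:c[1]+60,c[0]-60:c[0]+60],(390,390),interpolation=cv2.INTER_CUBIC); k=390/120
    hs=brown(im,proj(n,[537,225,75])[0])
    T=lambda q:np.int32(((q-np.array(c)+60+.5)*k-.5).round())
    cv2.polylines(cr,[T(hs)],True,(0,255,0),1)
    cv2.polylines(cr,[T(cv2.convexHull(proj(n,box([537,225.3,.172])).astype(np.float32))[:,0])],True,(0,0,255),1)
    cv2.polylines(cr,[T(cv2.convexHull(proj(n,box([536.5,225,.036])).astype(np.float32))[:,0])],True,(255,0,0),1)
    o.append(cr)
cv2.imwrite('pics/cmp.png',np.hstack(o))
E
```

```text
(no output)
```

View pics/cmp.png

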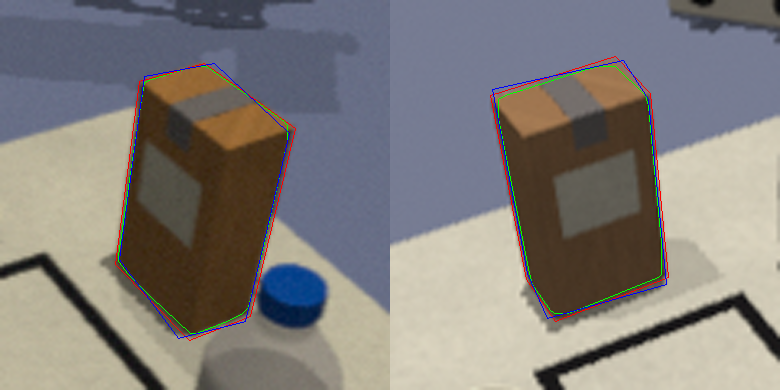

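The red box (hand-picked corners) follows the carton, at scene crop foot (118,262)–(190,338). The blue one doesn't, because its colour mask is eroded. I take the carton in zone axes as lateral −3, along +190.5, yaw +0.02. I'll push with half-closed fingers tilted 45°, so the gripper body stays clear.

Request:
{"api": "play_rows", "payload": {"steps": [[[0,0,0],[0,0,0.172]],[[0,0,0],[0,0,0.172]],[[0,0,0],[0,0,0.172]],[[0,0,0],[0,0,0.172]],[[0,0,0],[0,0,0.172]],[[0,0,0],[0,0,0.172]],[[0,0,0],[0,0,0.172]],[[0,0,0],[0,0,0.172]],[[0,0,0],[-0.167,0,0]],[[0,0,0],[-0.167,0,0]],[[0,0,0],[-0.167,0,0]],[[0,0,0],[-0.167,0,0]],[[0,0,0],[-0.167,0,0]],[[0,0,0],[-0.167,0,0]]], "grip": 0.5, "squeeze": 60}}

```text
time_s: 2.85
eef_pos: [175.8, 495.0, 231.5]
ee_rot: [0.384, 0.92, 0.068, 0.029]
force: [-0.1, -0.5, -0.8]
grip_width: 0.499
```

```bash
cat > go.py <<'E'
import sys
from cfit import *
def go(a,b,z):  # zone-local lateral, along, height
    s=ctrl.sense(); M=Rm(s['ee_rot']); c,q=np.cos(Z[2]),np.sin(Z[2])
    T=np.array([Z[0]+c*a-q*b,Z[1]+q*a+c*b,z]); d=T-s['eef_pos']
    print('t',round(s['time_s'],2),'tcp local',zl(np.r_[s['eef_pos'][:2],0])[:2].round(1),s['eef_pos'].round(1),'target',T.round(1),'dist',np.linalg.norm(d).round(1))
    print('shift norm',(M.T@d/750).round(4)); print('axes',M.round(3).tolist(),'F',s['force'].round(1),'j',s['joints'].round(2),s['grip_width'])
if __name__=='__main__': go(*map(float,sys.argv[1:4]))
E
python3 go.py -3 255 130
```

```text
t 2.85 tcp local [-319.8  511.1] [175.8 495.  231.5] target [527.3 289.1 130. ] dist 419.8
shift norm [0.4229 0.1429 0.3377]
axes [[0.989, 0.103, 0.106], [0.148, -0.695, -0.704], [0.001, 0.711, -0.703]] F [-0.1 -0.5 -0.8] j [ 1.18  0.75  1.01 -0.42  2.06  0.97] 0.49899091515129557
```

Request:
{"api": "play_rows", "payload": {"steps": [[[0.0423,0.0143,0.0338],[0,0,0]],[[0.0423,0.0143,0.0338],[0,0,0]],[[0.0423,0.0143,0.0338],[0,0,0]],[[0.0423,0.0143,0.0338],[0,0,0]],[[0.0423,0.0143,0.0338],[0,0,0]],[[0.0423,0.0143,0.0338],[0,0,0]],[[0.0423,0.0143,0.0338],[0,0,0]],[[0.0423,0.0143,0.0338],[0,0,0]],[[0.0423,0.0143,0.0338],[0,0,0]],[[0.0423,0.0143,0.0338],[0,0,0]],[[0,0,0],[0,0,0]],[[0,0,0],[0,0,0]]]}}

```text
time_s: 4.05
eef_pos: [527.6, 288.6, 127.8]
ee_rot: [0.382, 0.921, 0.068, 0.028]
force: [-0.4, 0.7, 0.3]
grip_width: 0.498
```

```bash
python3 go.py -3 250 14; python3 -c "
from h import *
snap('scene','s1')"
```

```text
t 4.05 tcp local [ -2.8 254.4] [527.6 288.6 127.8] target [528.1 284.1  14. ] dist 113.9
shift norm [-1.000e-04 -1.033e-01  1.113e-01]
axes [[0.989, 0.104, 0.103], [0.146, -0.698, -0.701], [-0.001, 0.708, -0.706]] F [-0.4  0.7  0.3] j [ 0.58  0.83  1.14 -0.7   1.57  0.58] 0.49804135022751056
```

View pics/s1.png

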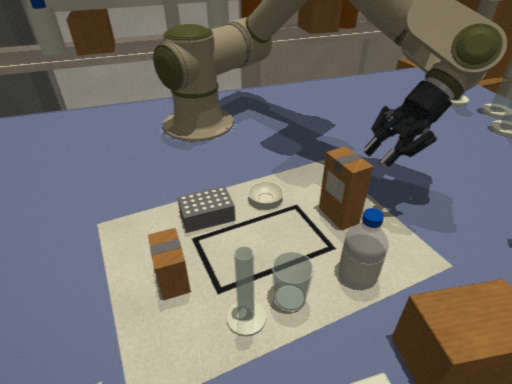

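The gripper hangs behind the carton, with the fingertips at about (370,150) and (390,160) in the scene view and the body clear. I lower it, then push slowly.

Request:
{"api": "play_rows", "payload": {"steps": [[[0,-0.0258,0.0278],[0,0,0]],[[0,-0.0258,0.0278],[0,0,0]],[[0,-0.0258,0.0278],[0,0,0]],[[0,-0.0258,0.0278],[0,0,0]],[[0,0,0],[0,0,0]],[[0,0,0],[0,0,0]]]}}

```text
time_s: 4.7
eef_pos: [527.9, 285.6, 15.7]
ee_rot: [0.382, 0.921, 0.069, 0.029]
force: [0.1, -0.2, 0.3]
grip_width: 0.501
```

```bash
python3 go.py -3 170 14
```

```text
t 4.7 tcp local [ -3.  251.5] [527.9 285.6  15.7] target [540. 205.  14.] dist 81.5
shift norm [-0.      0.0751  0.0785]
axes [[0.989, 0.105, 0.106], [0.149, -0.698, -0.7], [0.001, 0.708, -0.706]] F [ 0.1 -0.2  0.3] j [ 0.58  0.97  1.18 -0.71  1.42  0.7 ] 0.5009026318469645
```

Request:
{"api": "play_rows", "payload": {"steps": [[[0,0.0047,0.0048],[0,0,0]],[[0,0.0047,0.0048],[0,0,0]],[[0,0.0047,0.0048],[0,0,0]],[[0,0.0047,0.0048],[0,0,0]],[[0,0.0047,0.0048],[0,0,0]],[[0,0.0047,0.0048],[0,0,0]],[[0,0.0047,0.0048],[0,0,0]],[[0,0.0047,0.0048],[0,0,0]],[[0,0.0047,0.0048],[0,0,0]],[[0,0.0047,0.0048],[0,0,0]],[[0,0.0047,0.0048],[0,0,0]],[[0,0.0047,0.0048],[0,0,0]],[[0,0.0047,0.0048],[0,0,0]],[[0,0.0047,0.0048],[0,0,0]],[[0,0.0047,0.0048],[0,0,0]],[[0,0.0047,0.0048],[0,0,0]],[[0,0,0],[0,0,0]]]}}

```text
time_s: 6.4
eef_pos: [540.0, 204.0, 13.7]
ee_rot: [0.383, 0.921, 0.068, 0.028]
force: [0.2, 0.5, -0.2]
grip_width: 0.496
```

```bash
python3 go.py -3 135 14; python3 - <<'E'
from h import *
o=[]
for n,c in(('scene',(320,200)),('side',(205,165))):
    im=snap(n,n+'2')[:,:,::-1]
    o.append(cv2.resize(im[c[1]-65:c[1]+65,c[0]-65:c[0]+65],(390,390),interpolation=cv2.INTER_CUBIC))
cv2.imwrite('pics/c2.png',np.hstack(o))
E
```

```text
t 6.4 tcp local [ -3.2 169. ] [540.  204.   13.7] target [545.3 170.4  14. ] dist 34.0
shift norm [0.0004 0.0323 0.0318]
axes [[0.989, 0.104, 0.104], [0.147, -0.698, -0.701], [-0.001, 0.709, -0.706]] F [ 0.2  0.5 -0.2] j [ 0.46  0.9   1.34 -0.78  1.29  0.69] 0.49647905598069175
```

View pics/c2.png

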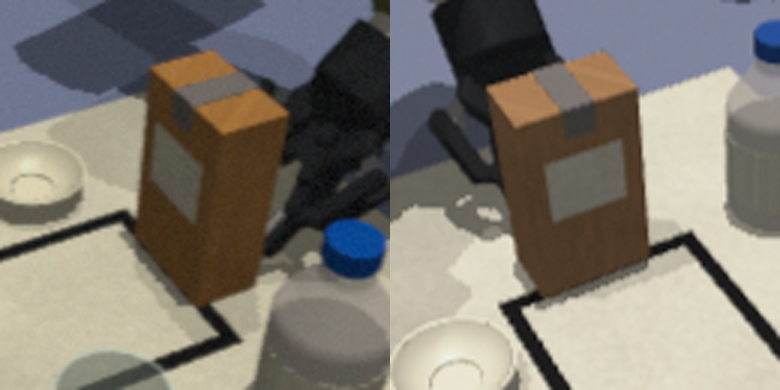

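The carton is still standing, its leading foot edge over the near tape (scene crop (137,245)–(198,305)). I measure it again.

```bash
cat > mfit.py <<'E'
from cfit import *
def mfit(man,k,p0):
    def res(p):
        return np.concatenate([(proj(n,box(p))[idx]-(np.array(o0)+(np.array(c)+.5)/k-.5)).ravel() for n,(o0,c,idx) in man.items()])
    r=least_squares(res,p0,loss='soft_l1'); print(r.x.round(3),'res',np.abs(r.fun).max().round(2),'local',zl(r.x).round(3)); 
    zb=np.array([zl(q)[:2] for q in box(r.x)[:4]]); print('foot corners local',zb.round(1).tolist()); return r.x
def overlay(ims,crops,p,f,s=390):
    o=[]
    for n,im in ims.items():
        (x0,y0),w=crops[n]; k=s/w; cr=cv2.resize(im[y0:y0+w,x0:x0+w],(s,s),interpolation=cv2.INTER_CUBIC)
        q=np.int32(((proj(n,box(p))-[x0,y0]+.5)*k-.5).round())
        for a,b in((0,1),(1,2),(2,3),(3,0),(4,5),(5,6),(6,7),(7,4),(0,4),(1,5),(2,6),(3,7)): cv2.line(cr,tuple(map(int,q[a])),tuple(map(int,q[b])),(0,0,255),1)
        o.append(cr)
    cv2.imwrite('pics/'+f+'.png',np.hstack(o))
E
python3 - <<'E'
from mfit import *
x=mfit({'scene':((255,135),[(150,68),(212,52),(288,114),(224,132),(137,245),(198,305)],[6,5,4,7,2,3]),
'side':((140,100),[(488,88),(602,52),(637,88),(516,128),(541,297),(648,258)],[5,4,7,6,2,3])} if 0 else {'scene':((255,135),[(150,68),(212,52),(288,114),(224,132),(137,245),(198,305)],[6,5,4,7,2,3]),
'side':((140,100),[(98,88),(212,52),(247,88),(126,128),(151,297),(258,258)],[5,4,7,6,2,3])},3,[545,165,.17])
overlay({n:cv2.imread('pics/%s2.png'%n) for n in('scene','side')},{'scene':((255,135),130),'side':((140,100),130)},x,'ov2')
E
```

```text
[5.42838e+02 1.75789e+02 1.56000e-01] res 2.71 local [-4.59500e+00  1.40655e+02  6.00000e-03]
foot corners local [[37.8, 165.9], [-47.2, 165.4], [-46.9, 115.4], [38.1, 115.9]]
```

View pics/ov2.png

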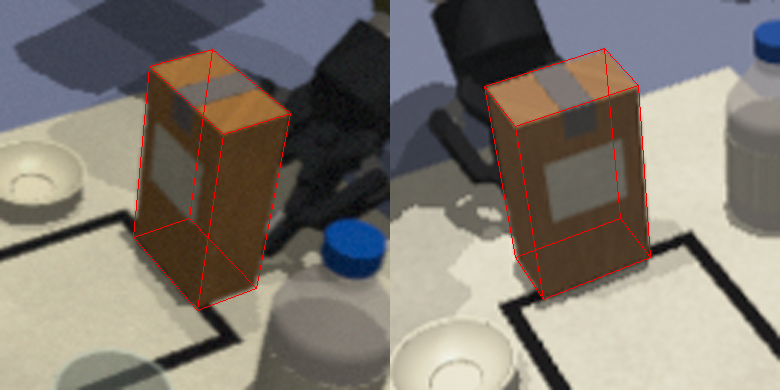

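Request:
{"api": "play_rows", "payload": {"steps": [[[0,0.0046,0.0046],[0,0,0]],[[0,0.0046,0.0046],[0,0,0]],[[0,0.0046,0.0046],[0,0,0]],[[0,0.0046,0.0046],[0,0,0]],[[0,0.0046,0.0046],[0,0,0]],[[0,0.0046,0.0046],[0,0,0]],[[0,0.0046,0.0046],[0,0,0]],[[0,0.0046,0.0046],[0,0,0]],[[0,0.0046,0.0046],[0,0,0]],[[0,0.0046,0.0046],[0,0,0]],[[0,0.0046,0.0046],[0,0,0]],[[0,0,0],[0,0,0]],[[0,0,0],[0,0,0]]]}}

```text
time_s: 7.8
eef_pos: [548.1, 151.6, 14.2]
ee_rot: [0.383, 0.921, 0.068, 0.028]
force: [-0.2, -0.2, 0.2]
grip_width: 0.502
```

```bash
python3 go.py -4 112 14; python3 - <<'E'
from h import *
o=[]
for n,c in(('scene',(300,205)),('side',(215,180))):
    im=snap(n,n+'3')[:,:,::-1]
    o.append(cv2.resize(im[c[1]-65:c[1]+65,c[0]-65:c[0]+65],(390,390),interpolation=cv2.INTER_CUBIC))
cv2.imwrite('pics/c3.png',np.hstack(o))
E
```

```text
t 7.8 tcp local [ -3. 116.] [548.1 151.6  14.2] target [547.7 147.5  14. ] dist 4.1
shift norm [-0.0013  0.0036  0.0039]
axes [[0.989, 0.104, 0.105], [0.147, -0.698, -0.701], [0.0, 0.709, -0.706]] F [-0.2 -0.2  0.2] j [ 0.38  0.86  1.43 -0.83  1.22  0.68] 0.5016022647002619
```

View pics/c3.png

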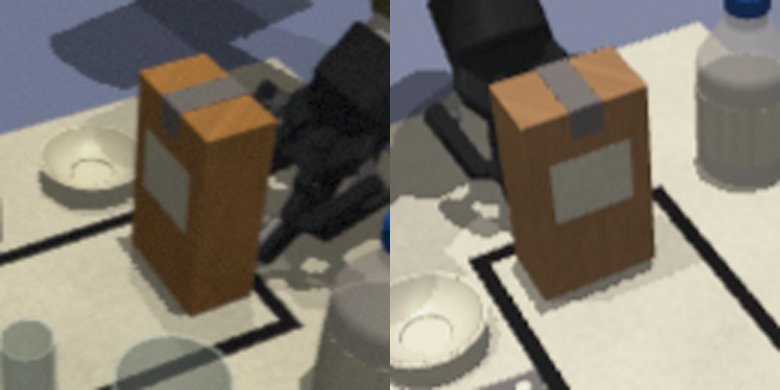

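```bash
python3 - <<'E'
from mfit import *
x=mfit({'scene':((235,140),[(139,72),(208,54),(277,122),(203,142),(134,248),(192,313),(250,295)],[6,5,4,7,2,3,0]),
'side':((150,115),[(99,88),(223,47),(257,88),(131,130),(155,300),(264,260)],[5,4,7,6,2,3])},3,[549,125,.16])
overlay({n:cv2.imread('pics/%s3.png'%n) for n in('scene','side')},{'scene':((235,140),130),'side':((150,115),130)},x,'ov3')
E
```

```text
[5.51514e+02 1.22347e+02 1.29000e-01] res 2.24 local [-4.0020e+00  8.6516e+01 -2.1000e-02]
foot corners local [[39.0, 110.6], [-46.0, 112.4], [-47.0, 62.4], [38.0, 60.6]]
```

View pics/ov3.png

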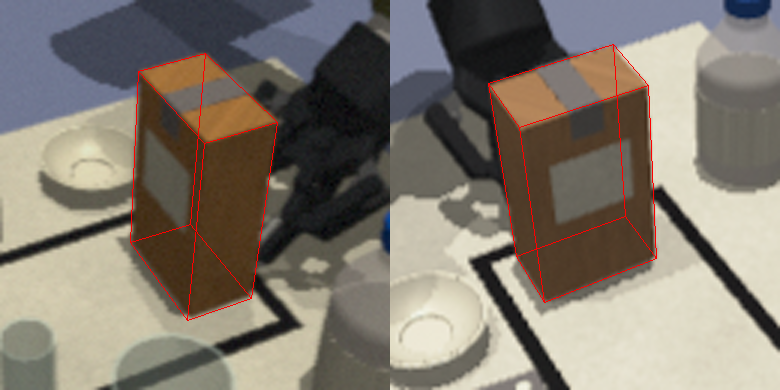

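One more 4 mm for margin, then back off behind the carton and look again with the view of the foot clear.

Request:
{"api": "play_rows", "payload": {"steps": [[[0,0.0019,0.0019],[0,0,0]],[[0,0.002,0.002],[0,0,0]],[[0,0,0],[0,0,0]],[[0,0,0],[0,0,0]],[[0,-0.015,-0.015],[0,0,0]],[[0,-0.02,-0.02],[0,0,0]],[[0,0.02,-0.02],[0,0,0]],[[0,0.03,-0.03],[0,0,0]],[[0,0.03,-0.03],[0,0,0]],[[0,0.03,-0.03],[0,0,0]],[[0,0,0],[0,0,0]],[[0,0,0],[0,0,0]]]}}

```text
time_s: 9.1
eef_pos: [542.8, 185.5, 130.7]
ee_rot: [0.382, 0.921, 0.069, 0.029]
force: [-0.2, -0.7, -0.3]
grip_width: 0.501
```

```bash
python3 go.py -4 120 132; python3 - <<'E'
from h import *
o=[]
for n,c in(('scene',(300,205)),('side',(215,180))):
    im=snap(n,n+'4')[:,:,::-1]
    o.append(cv2.resize(im[c[1]-65:c[1]+65,c[0]-65:c[0]+65],(390,390),interpolation=cv2.INTER_CUBIC))
cv2.imwrite('pics/c4.png',np.hstack(o))
E
```

```text
t 9.1 tcp local [ -3.1 150.3] [542.8 185.5 130.7] target [546.5 155.5 132. ] dist 30.3
shift norm [-0.0011  0.0297  0.0273]
axes [[0.989, 0.104, 0.105], [0.148, -0.699, -0.7], [0.001, 0.708, -0.706]] F [-0.2 -0.7 -0.3] j [ 0.43  0.72  1.34 -0.76  1.41  0.54] 0.5012012601029278
```

View pics/c4.png

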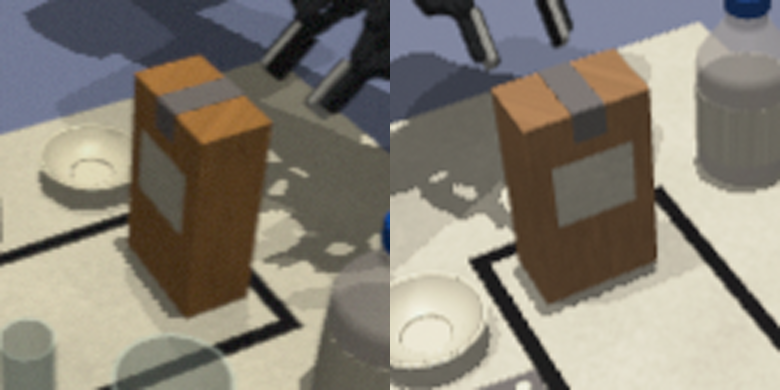

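The carton stands with a strip of paper between its rear foot edge and the tape (scene crop foot corner at (247,296), tape inner edge further out). The fingers are behind and near its top. Now I topple it with a slow push near the top.

Request:
{"api": "play_rows", "payload": {"steps": [[[0,0.0057,0.0056],[0,0,0]],[[0,0.0057,0.0056],[0,0,0]],[[0,0.0057,0.0056],[0,0,0]],[[0,0.0057,0.0056],[0,0,0]],[[0,0.0057,0.0056],[0,0,0]],[[0,0.0038,0.0037],[0,0,0]],[[0,0.0038,0.0037],[0,0,0]],[[0,0.0038,0.0037],[0,0,0]],[[0,0.0038,0.0037],[0,0,0]],[[0,0.0038,0.0037],[0,0,0]]]}}

```text
time_s: 10.2
eef_pos: [550.5, 135.1, 131.2]
ee_rot: [0.382, 0.921, 0.068, 0.028]
force: [0.5, 0.7, 1.0]
grip_width: 0.501
```

```bash
python3 go.py -4 60 132; python3 - <<'E'
from h import *
o=[]
for n,c in(('scene',(290,205)),('side',(215,180))):
    im=snap(n,n+'5')[:,:,::-1]
    o.append(cv2.resize(im[c[1]-65:c[1]+65,c[0]-65:c[0]+65],(390,390),interpolation=cv2.INTER_CUBIC))
cv2.imwrite('pics/c5.png',np.hstack(o))
E
```

```text
t 10.2 tcp local [-3.1 99.3] [550.5 135.1 131.2] target [555.5  96.1 132. ] dist 39.3
shift norm [-0.0011  0.0377  0.0364]
axes [[0.989, 0.104, 0.105], [0.148, -0.698, -0.7], [0.0, 0.708, -0.706]] F [0.5 0.7 1. ] j [ 0.35  0.68  1.42 -0.79  1.34  0.51] 0.5014591954564335
```

View pics/c5.png

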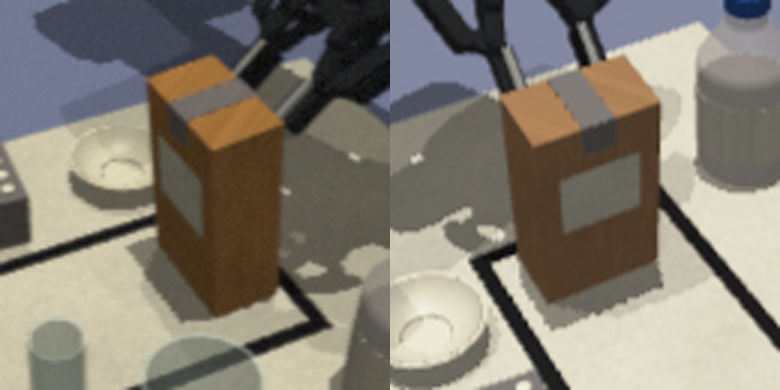

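It is tipping about its front foot edge, which has stayed at side crop (547,302)–(655,262). I keep pushing.

Request:
{"api": "play_rows", "payload": {"steps": [[[0,0.0038,0.0037],[0,0,0]],[[0,0.0038,0.0037],[0,0,0]],[[0,0.0038,0.0037],[0,0,0]],[[0,0.0038,0.0037],[0,0,0]],[[0,0.0038,0.0037],[0,0,0]],[[0,0.0038,0.0037],[0,0,0]],[[0,0.0038,0.0037],[0,0,0]],[[0,0.0038,0.0037],[0,0,0]],[[0,0.0038,0.0037],[0,0,0]],[[0,0.0038,0.0037],[0,0,0]],[[0,0.0038,0.0037],[0,0,0]],[[0,0,0],[0,0,0]],[[0,0,0],[0,0,0]],[[0,0,0],[0,0,0]],[[0,0,0],[0,0,0]]]}}

```text
time_s: 11.8
eef_pos: [556.9, 92.3, 131.8]
ee_rot: [0.382, 0.921, 0.069, 0.028]
force: [-0.3, -0.1, 0.3]
grip_width: 0.5
```

```bash
python3 go.py -4 150 132; python3 - <<'E'
from h import *
o=[]
for n in('scene','side'):
    im=snap(n,n+'6')[:,:,::-1]; o.append(im[90:384,90:480])
cv2.imwrite('pics/c6.png',np.hstack(o))
E
```

```text
t 11.8 tcp local [-3.2 56. ] [556.9  92.3 131.8] target [542.  185.1 132. ] dist 94.0
shift norm [-0.0013 -0.0883 -0.089 ]
axes [[0.989, 0.104, 0.105], [0.148, -0.698, -0.7], [0.0, 0.708, -0.706]] F [-0.3 -0.1  0.3] j [ 0.28  0.65  1.47 -0.82  1.28  0.48] 0.4998076566526463
```

View pics/c6.png

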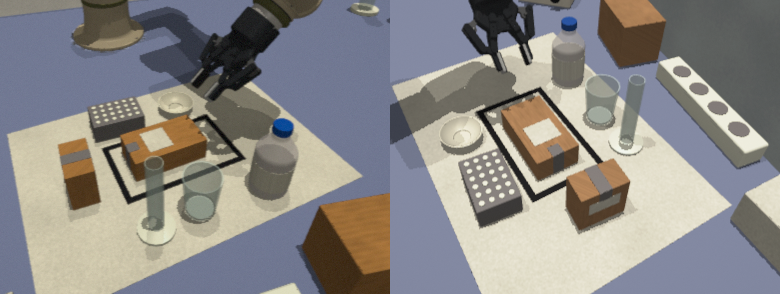

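The carton has toppled and lies flat on a broad face inside the tape. In side view it spans about (503,105)–(578,175), with tape visible around it. I retreat up and away, then check the fit and the neighbours.

Request:
{"api": "play_rows", "payload": {"steps": [[[0,0,-0.06],[0,0,0]],[[0,0,-0.06],[0,0,0]],[[0,0,-0.06],[0,0,0]],[[0,0,-0.06],[0,0,0]],[[0,0,0],[0,0,0]],[[0,0,0],[0,0,0]]]}}

```text
time_s: 12.5
eef_pos: [537.9, 218.7, 258.8]
ee_rot: [0.382, 0.921, 0.069, 0.029]
force: [0.0, -1.5, -0.2]
grip_width: 0.496
```

```bash
python3 - <<'E'
from fit import *
import cfit
ims={}
o=[]
for n,c in(('scene',(255,235)),('side',(240,225))):
    im=snap(n,n+'7')[:,:,::-1]; ims[n]=im.copy()
    o.append(cv2.resize(im[c[1]-75:c[1]+75,c[0]-75:c[0]+75],(390,390),interpolation=cv2.INTER_CUBIC))
cv2.imwrite('pics/c7.png',np.hstack(o))
for t in('short_carton','bottle','beaker','cylinder','dish','tip_rack'):
    for n in ims:
        r=cams.tip_of(n,t)[:1]; print(n,t,[(np.round(x['pixel'],1),round(x['p'],2)) for x in r])
for n in ims:
    d=cv2.absdiff(cv2.imread('pics/%s0.png'%n),ims[n]).max(2); cv2.imwrite('pics/d_%s.png'%n,d)
cv2.imwrite('pics/d7.png',cv2.resize(np.hstack([cv2.imread('pics/d_%s.png'%n) for n in ims]),(800,300)))
s=ctrl.sense();print(s['time_s'],s['eef_pos'])
E
```

```text
scene short_carton [(array([171.8, 277.8]), 0.97)]
side short_carton [(array([294.9, 299.2]), 0.62)]
scene bottle [(array([354.3, 275.9]), 0.9)]
side bottle [(array([267. , 168.5]), 0.97)]
scene beaker [(array([291.7, 298.3]), 0.59)]
side beaker [(array([298.7, 208.9]), 0.81)]
scene cylinder [(array([245.5, 319.7]), 0.69)]
side cylinder [(array([326.4, 236.4]), 0.72)]
scene dish [(array([267.4, 197.5]), 0.95)]
side dish [(array([162.2, 228.8]), 0.96)]
scene tip_rack [(array([209.6, 217. ]), 0.93)]
side tip_rack [(array([191.9, 279.6]), 0.97)]
13.2 [538.06878072 218.16945069 258.91089131]
```

View pics/c7.png

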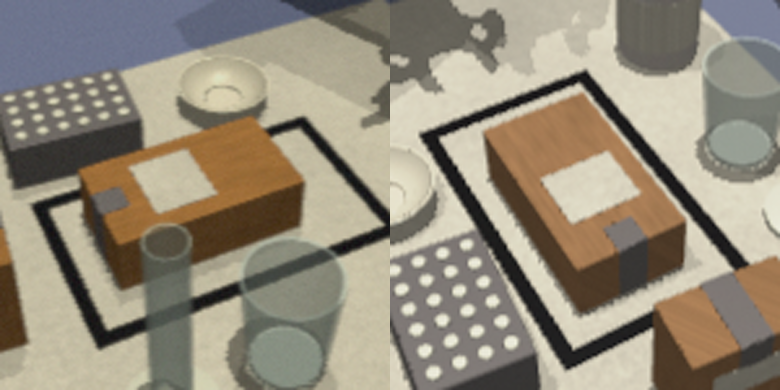

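View pics/d7.png

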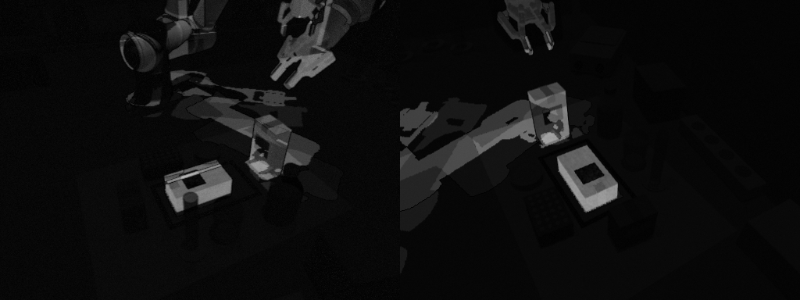

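The crops show the carton flat with white paper between it and the inner tape edge on every side I can see. The difference image shows nothing else moved. Handing in.

```bash
python3 -c "
from rig import ctrl
print(ctrl.finish_job())"
```

```text
the job is handed in; nothing more can be done
None
```

The tall carton now lies flat on a broad face inside the taped rectangle. I handed the job in at about 13 s of the 42 s allowed.

- **Push:** I slid the carton with half-closed fingers tilted 45°, touching it low. Its last measured centre was 86.5 mm along the rectangle from the middle, which put its foot 3–4 mm or more inside the inner tape edge. I then pushed it another 4 mm, and a picture showed a strip of paper between the foot and the tape, but I did not fit its position again.
- **Topple:** I pushed it slowly near the top. It tipped about its front foot edge and fell along the rectangle's length.
- **Last checks:** Both cameras show the carton flat, with nothing over the tape and bare paper on the visible sides. I judged this by eye, without measuring the fallen carton.
- **Everything else:** A before/after difference image shows no change apart from the carton, the arm and shadows. The other objects were found again within about 4 pixels of where they started, which is the networks' own scatter. The beaker could only be compared in the scene view, because it was missed in the first side picture.
- **Arm:** The gripper is raised and clear of everything. The force readings taken at the end of each move never exceeded about 2 N.
- **Disagreement:** At the start, an automatic outline fit gave the carton's angle as about 0.04 rad, while hand-picked corners gave 0.17 rad. I used the corners, which matched the pictures.

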